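# Hold the centrifuge's dead-man jog lever at its run position

### The arm

A 6-joint arm with a two-finger parallel gripper is mounted at the origin on a cart in front of the work surface, level with it; the furniture and walls round the work are solid. World frame = base frame: x ahead of the robot, y to its left, z up, the work surface at z = 0. Lengths are in m, angles in degrees, forces in N, time in s.
With the tool pointing down it reaches from about 0.35 to 0.875 m from the base axis. Payload 4.2 kg.
Tool frame: the origin (TCP) lies between the finger pads; the fingertips stand 14 mm ahead of it and the grasp point (between the pads) lies 5 mm behind it; z points along the fingers, y is the line along which they close (so a half turn about z gives the same grasp; the last joint's range is limited). The gripper opens to 87 mm and grips with 3 to 60 N. Pads are 19 mm wide; open, the fingers measure 117 mm over their backs; the gripper's body (75 mm by 190 mm) begins 51 mm behind the grasp point.
Start: joints at [82.483, 22.042, 0.453, 0, -68.411, -14.817], TCP at [0.237, 0.578, 0.237] pointing down, gripper open.
Joint ranges: [-179.83, 179.83], [-69.29, 118.12], [-61.27, 80.66], [-181.25, 117.63], [-171.15, -9.14], [-177.46, 177.46]. Speed limits (degrees/s): [159.86, 159.86, 180, 180, 180, 180].

### API

Orientations are given as a 3x3 rotation matrix whose columns are the frame's x, y, z axes.
In Python, from station import * gives the robot as it stands. The module is installed in compiled form; this text tells all that it offers.
- The arm moves only by the tool play_rows, never from a script. Its argument "steps" is a list of rows, each an object of numbers: "ax", "ay", "az": the turn, a rotation vector about the tool's x, y, z in degrees; "dx", "dy", "dz": the shift along the tool's x, y, z in mm; "claw": the finger opening in mm, from 0 to 87. A call has 1 to 20 rows; each row shifts and turns the commanded pose from where the row before left it, along the tool's axes as they then stand; what a row does not reach is not made up. A row lasts 1/10 s, in which the tool goes at most 50 mm and 8.59 degrees, less where a joint would pass 70% of its speed; a pose out of reach is approached as far as the arm can. A call with a gripper value outside its range is refused whole. The fingers move at their own pace and stop on an object; the grip force is fixed at half the most. Time passes only in rows, so rows that do not move let the fingers close. It gives the time, the measured TCP pose, the force, the opening and the grip force at its end, in the units of the state.
- sense(): the state, without advancing time (a new reading comes with each control period).
- capture(name): name is "scene" or "side" or "wrist"; returns a dict with "frame" (420x560x3 uint8, blue, green, red), "range_z" (420x560 float32, m along the optical axis (not along the pixel's ray), 0 where there is no reading), "fx", "fy", "cx", "cy" (pixels), "xyz" and "rotation" of the camera in the world. Camera axes: x right, y down, z forward; pixel columns grow to the right and rows downward; lengths in m; the calibration is good to about 2 mm. A picture is of the moment at which its call begins.
- finish_job(): hands the job in; it is judged then, once.
The state is a dict: "time_s": time; "joints": joint angles; "joint_velocities": joint speeds; "effort": joint torques, N m; "tcp_pos": TCP position; "ee_rot": TCP orientation; "wrist_force": force on the tool from outside, world axes, zero at the start; "moment": the same for the moment, N m; "gripper_width": opening from 0.0 (shut) to 1.0 (fully open); "gripper_force": force on a finger pad.
Only numpy, scipy, OpenCV 4.12 (cv2) and the standard library are available. Lean on these libraries where they do the work, as an engineer would, in place of code of your own. Each camera call takes 0.05 s, during which the arm holds its last target. There are 200 camera calls.

### The job

A sample cup has been left under the black pad of the sprung jog lever and blocks it. Draw that cup out and stand it upright on the worktop, a hand's width clear of the lever and its box; then press the lever's pad down with the fingers until the lever stands level, its pointer between the two pegs of the index plate, and finish while still holding it there. Never push the pointer well past the pegs toward the stop (that trips the jog control), and leave the other things where they are.

Things in the scene. Friction and masses are not known exactly. Their poses are not given: they have to be found in the camera images.
- jog_box: Jog control, fixed to the worktop: grey base plate (x -82..+54, y -40..+40 mm, 12 mm high), two bearing cheeks 63 mm high, a sprung hand lever between them. Origin on the worktop under the lever's pivot, z up. The lever reaches from the pivot along the body's -x (roughly to the robot's left); pivot axis along y, 45 mm up.
- jog_lever (a joint): Lever angle, rad: 0 at rest, lever rising 0.27 above level toward its pad; grows as the pad is pressed. 0.27 = level, the pointer (78 mm up from the pivot, square to the lever) upright midway between the pegs; between them from 0.20 to 0.34. Trips above 0.42, stop at 0.50. Spring: about 3 N on the pad to start it, 8 N when level, 12 N at the stop.
- lever_pad (a point): Centre of the top face of the lever's black ribbed pad (40 mm along the lever, 34 wide, 10 thick), 122 mm from the pivot; moves with the lever: 82 mm above the worktop at rest, 50 mm when level. The lever's tip is 18 mm beyond it, its top 87 mm and underside 77 mm high at rest.
- cup: The cup to clear: translucent, yellow screw lid 61 mm across (z 49..62 mm), body 54 mm across, 62 mm high, about 50 g. Origin: centre of its underside. Stands under the lever's tip, its centre 7 to 20 mm beyond it, so the tip overhangs the lid, 15 mm above. Can be gripped across the lever; raise it 5..10 mm at most, draw it about 50 mm outward (jog_box -x) before lifting.
- other_cup: Another sample cup of the same kind, standing beyond the jog control. Bystander; origin at the centre of its underside.
- dish: Low round petri dish, 58 mm across, 15 mm high, standing beyond the jog control beside the centrifuge. Bystander; origin at the centre of its underside.
- flask: Conical glass flask, 67 mm across, 106 mm high, standing to the left. Bystander; origin at the centre of its underside.
- index (a point): Middle of the top edge of the aluminium index plate over the pivot: 70 mm wide along jog_box x, 113 mm above the worktop. Two pegs stand up from it to 132 mm, 14 mm apart inside, either side of this point; the lever's pointer moves in front of them.
- centrifuge_corner (a point): Upper near right corner of the big fixed bench centrifuge that stands to the left of the jog control: 250 mm high (open lid 540 mm at its back), its front runs from this corner about 360 mm to the left and 50 mm toward the robot. Carry things round its front.
Not all that is in view belongs to the job. What is shaped like the cup but blue, purple or turquoise is not meant.

How it is judged:
By the outcome, as a careful person would: the job done as asked, in the order asked, and still so for the second after the job is handed in, while the arm keeps its last pose, push and grip.
It also fails if it takes over 54 s, if anything falls off the work surface, if the arm or the gripper's body presses on something with over 40 N, if the wrist force passes 120 N, or if a joint passes its speed limit or range.

## Working session

There is one attempt and no reset: what is moved stays moved. The work goes in short steps, Python scripts to look and compute and a tool call to move; the robot and the scene stay as the last step left them, time stands still between calls to the robot, and variables do not carry over. Pictures are saved under pics/ and viewed, at most 10 in all, crops included, and the job is handed in when it is done.

Besides the shell and the picture viewer there is one more tool, called after "Emit:" by a JSON object that holds its "api" and its "payload", one argument or row to a line. play_rows: Moves the arm, as the interface text tells. Its arguments: {"type":"object","properties":{"steps":{"type":"array"}},"required":["steps"]}

```bash
mkdir -p pics
cat > h.py <<'E'
import numpy as np, cv2, pickle
from station import *
def grab(n,tag):
    c=capture(n); cv2.imwrite(f"pics/{tag}.png",c["frame"]); pickle.dump(c,open(f"{tag}.pkl","wb")); return c
def load(tag): return pickle.load(open(f"{tag}.pkl","rb"))
def pts(c):
    z=c["range_z"]; v,u=np.indices(z.shape)
    p=np.stack([(u-c["cx"])/c["fx"]*z,(v-c["cy"])/c["fy"]*z,z],-1)
    P=p@np.array(c["rotation"]).T+np.array(c["xyz"]); P[z==0]=np.nan; return P
def ray(c,u,v,h):
    d=np.array(c["rotation"])@np.array([(u-c["cx"])/c["fx"],(v-c["cy"])/c["fy"],1]); o=np.array(c["xyz"])
    return o+d*(h-o[2])/d[2]
E
python3 - <<'E'
from h import *
a=grab("scene","s0");b=grab("side","d0");w=grab("wrist","w0")
cv2.imwrite("pics/both0.png",cv2.resize(np.hstack([a["frame"],b["frame"]]),(800,300)))
for c in(a,b,w): print(c["xyz"],np.round(c["rotation"],2).tolist(),c["fx"])
print(sense())
E
```

```text
[ 0.06538344 -0.62910713  0.92946817] [[0.75, -0.46, 0.47], [-0.66, -0.52, 0.55], [-0.01, -0.72, -0.69]] 395.27074218184595
[0.16144439 1.17874734 0.852843  ] [[-0.95, -0.17, 0.27], [-0.32, 0.45, -0.83], [0.02, -0.88, -0.48]] 532.7782504021789
[0.31097509 0.54789246 0.3849079 ] [[-0.38, -0.89, -0.27], [-0.92, 0.36, 0.11], [0.0, 0.29, -0.96]] 305.6674787141514
{'time_s': 0.15, 'joints': array([ 8.24813114e+01,  2.20821767e+01,  3.97728329e-01, -1.79889080e-02,
       -6.84113435e+01, -1.48164109e+01]), 'joint_velocities': array([ 0.05183476, -0.05906339,  0.20001076,  0.04841595,  0.01358588,
        0.01924183]), 'effort': array([ 2.77012787e-04, -3.91052127e+01,  1.87587494e+01,  4.22234282e+00,
        1.24016474e-02, -1.41244918e-04]), 'tcp_pos': array([0.2373496 , 0.5777192 , 0.23570111]), 'ee_rot': array([[ 9.24933127e-01, -3.80129520e-01, -5.08193863e-04],
       [-3.80129832e-01, -9.24931721e-01, -1.61929272e-03],
       [ 1.45496338e-04,  1.69091712e-03, -9.99998560e-01]]), 'wrist_force': array([-0.68683572, -0.07394902,  0.14843889]), 'moment': array([ 0.02846806,  0.01667807, -0.04512413]), 'gripper_force': 0.0, 'gripper_width': 0.9974910343913568}
```

View pics/s0.png

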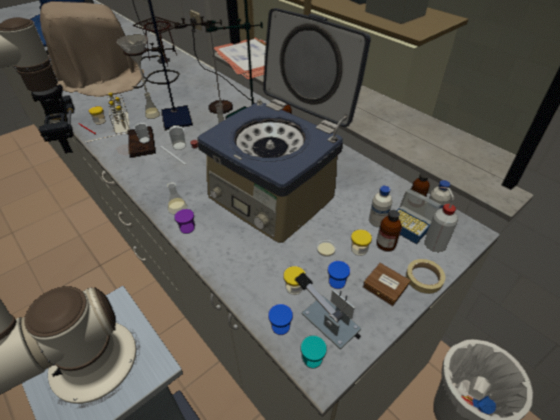

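View pics/d0.png

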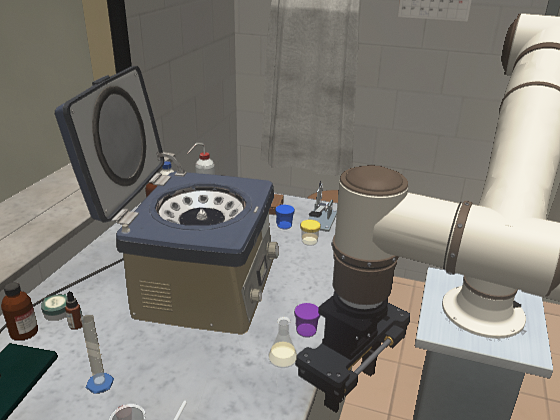

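The scene view shows the jog box at (332,318), its black pad at (304,281), and the yellow-lidded cup at (295,278). The other cup is at (361,240), the dish at (326,249) and the flask at (177,200). Blue cups at (281,319) and (339,273) stand on either side of the lever. In the side view the cup is at (311,232) and the jog box at (322,210).

Run:
```python
from h import *
a=load("s0");b=load("d0")
for n,c in(("s",a),("d",b)):
    P=pts(c); hsv=cv2.cvtColor(c["frame"],cv2.COLOR_BGR2HSV)
    for col,lo,hi in(("Y",(20,120,80),(35,255,255)),("B",(108,150,50),(125,255,255)),("T",(78,120,50),(95,255,255)),("P",(135,100,40),(160,255,255))):
        m=cv2.inRange(hsv,lo,hi); k,L,S,C=cv2.connectedComponentsWithStats(m)
        for i in range(1,k):
            if S[i,4]<40: continue
            q=P[L==i]; q=q[~np.isnan(q[:,0])]
            if len(q)<5: continue
            t=q[q[:,2]>np.percentile(q[:,2],90)-.006]
            mid=(t.min(0)+t.max(0))/2
            print(n,col,C[i].round(),S[i,4],"top mid",mid.round(3),"size",np.ptp(t,axis=0).round(3),"plane62",((ray(c,*C[i],.058))).round(3))
# jog box: raised/aluminium points
P=pts(a)
for (u,v) in [(304,281),(301,276),(310,284),(298,280),(332,318),(340,303),(305,321),(336,343),(360,323),(318,300),(350,294),(326,249),(284,232)]:
    print((u,v),P[v,u].round(3),a["frame"][v,u])
cr=np.s_[230:370,230:400]
cv2.imwrite("pics/s0c.png",cv2.resize(a["frame"][cr],None,fx=4.5,fy=4,interpolation=cv2.INTER_CUBIC)[:600,:800])
```

```text
s Y [ 96. 110.] 91 top mid [0.451 1.028 0.063] size [0.056 0.065 0.009] plane62 [0.451 1.031 0.058]
s Y [361. 238.] 272 top mid [ 0.739 -0.2    0.063] size [0.058 0.056 0.007] plane62 [ 0.741 -0.2    0.058]
s Y [292. 275.] 270 top mid [ 0.503 -0.172  0.074] size [0.06  0.061 0.029] plane62 [ 0.501 -0.165  0.058]
s B [384. 190.] 52 top mid [ 0.876 -0.161  0.142] size [0.029 0.022 0.008] plane62 [ 0.958 -0.114  0.058]
s B [338. 274.] 449 top mid [ 0.605 -0.237  0.064] size [0.059 0.057 0.009] plane62 [ 0.596 -0.243  0.058]
s B [280. 318.] 533 top mid [ 0.396 -0.235  0.063] size [0.057 0.057 0.008] plane62 [ 0.391 -0.241  0.058]
s T [313. 351.] 627 top mid [ 0.397 -0.349  0.063] size [0.058 0.059 0.009] plane62 [ 0.393 -0.353  0.058]
s P [185. 220.] 353 top mid [0.398 0.222 0.063] size [0.057 0.057 0.009] plane62 [0.393 0.206 0.058]
d Y [310. 225.] 194 top mid [ 0.502 -0.167  0.062] size [0.055 0.071 0.01 ] plane62 [ 0.501 -0.165  0.058]
d B [285. 209.] 138 top mid [ 0.604 -0.233  0.06 ] size [0.057 0.066 0.007] plane62 [ 0.605 -0.236  0.058]
d B [285. 224.] 88 top mid [ 0.596 -0.219  0.027] size [0.031 0.032 0.011] plane62 [ 0.576 -0.146  0.058]
d P [307. 319.] 620 top mid [0.357 0.404 0.221] size [0.143 0.416 0.329] plane62 [0.392 0.25  0.058]
(304, 281) [ 0.5  -0.21  0.08] [23 22 24]
(301, 276) [ 0.502 -0.197  0.085] [27 25 23]
(310, 284) [ 0.505 -0.227  0.079] [131 127 123]
(298, 280) [ 0.488 -0.2    0.084] [25 25 25]
(332, 318) [ 0.488 -0.324  0.056] [91 88 84]
(340, 303) [ 0.516 -0.32   0.09 ] [63 66 66]
(305, 321) [ 0.456 -0.264  0.001] [130 129 127]
(336, 343) [ 0.467 -0.362  0.011] [109 106  96]
(360, 323) [ 0.559 -0.362 -0.001] [133 133 131]
(318, 300) [ 0.493 -0.269  0.067] [112 112 112]
(350, 294) [ 0.606 -0.286 -0.   ] [138 139 136]
(326, 249) [ 0.661 -0.139  0.016] [146 180 185]
(284, 232) [ 0.588 -0.033  0.058] [33 46 53]
```

View pics/s0c.png

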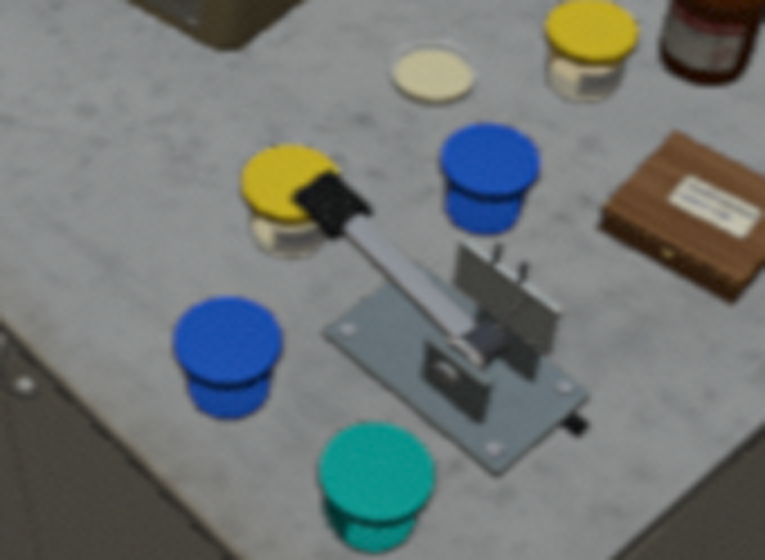

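Run:
```python
from h import *
a=load("s0");b=load("d0")
f=lambda x,y:(x/4.5+230-.4,y/4+230-.4)
A,B,C=[ray(a,*f(*p),.012) for p in((324,331),(499,473),(589,397))]
print(A.round(4),B.round(4),C.round(4),np.linalg.norm(B-A),np.linalg.norm(C-B))
X=(B-A)/np.linalg.norm(B-A); print("yaw +x",np.degrees(np.arctan2(X[1],X[0])))
Y=(C-B)/np.linalg.norm(C-B); print("yaw y",np.degrees(np.arctan2(Y[1],Y[0])))
for n,c in(("s",a),("d",b)):
    P=pts(c);g=c["frame"].max(2)
    m=(g<50)&(P[...,2]>.07)&(P[...,2]<.1)&(abs(P[...,0]-.5)<.04)&(abs(P[...,1]+.2)<.04)
    q=P[m]; print(n,len(q),q.mean(0),q.min(0),q.max(0))
    m=(P[...,2]>.03)&(P[...,2]<.09)&(abs(P[...,0]-.5)<.03)&(P[...,1]<-.23)&(P[...,1]>-.3)
    q=P[m]; print(" lever",len(q)); 
    if len(q)>5:
        print(q.mean(0).round(4),np.polyfit(q[:,1],q[:,0],1),np.polyfit(q[:,1],q[:,2],1))
    P2=P[(abs(P[...,0]-.66)<.05)&(abs(P[...,1]+.14)<.05)&(P[...,2]>.008)&(P[...,2]<.03)]; print(" dish",(P2.min(0)+P2.max(0))/2)
    m=(P[...,2]>.235)&(P[...,2]<.27)&(P[...,0]>.4)
    q=P[m]; i=q[:,1].argmin(); j=q[:,0].argmin();print("centri",q[i],q[j])
```

```text
[ 0.4618 -0.2444  0.012 ] [ 0.4658 -0.3778  0.012 ] [ 0.5408 -0.3769  0.012 ] 0.1334510952911834 0.07496461610933729
yaw +x -88.26538467545775
yaw y 0.6908922101734213
s 134 [ 0.49683211 -0.20936163  0.08284495] [ 0.48220987 -0.22647091  0.07548237] [ 0.51285804 -0.19268819  0.08984122]
 lever 219
[ 0.5006 -0.2683  0.0674] [-0.12012667  0.46837566] [0.17283724 0.11375949]
 dish [ 0.66586162 -0.13361787  0.01424641]
centri [ 1.25685058 -0.46287414  0.23872817] [0.45508257 1.45179275 0.23859979]
d 24 [ 0.49806768 -0.19824503  0.08168864] [ 0.48209049 -0.21963206  0.07519453] [ 0.511747   -0.18375591  0.08585511]
 lever 52
[ 0.5038 -0.2763  0.0665] [-0.21276149  0.44502054] [0.09809195 0.09364987]Traceback (most recent call last):
  File "<stdin>", line 16, in <module>
    return umr_minimum(a, axis, None, out, keepdims, initial, where)
ValueError: zero-size array to reduction operation minimum which has no identity
```

Emit:
{"api": "play_rows", "payload": {
  "steps": [
    {"az": 8.4},
    {"az": 8.4},
    {"az": 8.4},
    {"az": 8.4},
    {"az": 8.4},
    {"az": 8.4},
    {"az": 8.4},
    {"az": 8.4},
    {"az": 0.5},
    {"claw": 87}
  ]
}}

```text
invalid input at $.steps[0]: expected keys ax, ay, az, dx, dy, dz, claw
```

Emit:
{"api": "play_rows", "payload": {
  "steps": [
    {"ax": 0,"ay": 0,"az": 8.4,"dx": 0,"dy": 0,"dz": 0,"claw": 87},
    {"ax": 0,"ay": 0,"az": 8.4,"dx": 0,"dy": 0,"dz": 0,"claw": 87},
    {"ax": 0,"ay": 0,"az": 8.4,"dx": 0,"dy": 0,"dz": 0,"claw": 87},
    {"ax": 0,"ay": 0,"az": 8.4,"dx": 0,"dy": 0,"dz": 0,"claw": 87},
    {"ax": 0,"ay": 0,"az": 8.4,"dx": 0,"dy": 0,"dz": 0,"claw": 87},
    {"ax": 0,"ay": 0,"az": 8.4,"dx": 0,"dy": 0,"dz": 0,"claw": 87},
    {"ax": 0,"ay": 0,"az": 8.4,"dx": 0,"dy": 0,"dz": 0,"claw": 87},
    {"ax": 0,"ay": 0,"az": 8.4,"dx": 0,"dy": 0,"dz": 0,"claw": 87},
    {"ax": 0,"ay": 0,"az": 0.5,"dx": 0,"dy": 0,"dz": 0,"claw": 87},
    {"ax": 0,"ay": 0,"az": 0,"dx": 0,"dy": 0,"dz": 0,"claw": 87}
  ]
}}

```text
time_s: 1.15
tcp_pos: [0.2374, 0.578, 0.2363]
ee_rot: [[0.002, -1.0, -0.0], [-1.0, -0.002, -0.001], [0.001, 0.0, -1.0]]
wrist_force: [0.1, 0.6, 0.1]
gripper_width: 1.003
gripper_force: 0.0
```

Emit:
{"api": "play_rows", "payload": {
  "steps": [
    {"ax": 0,"ay": 0,"az": 0,"dx": 38,"dy": -12,"dz": 0,"claw": 87},
    {"ax": 0,"ay": 0,"az": 0,"dx": 38,"dy": -12,"dz": 0,"claw": 87},
    {"ax": 0,"ay": 0,"az": 0,"dx": 38,"dy": -12,"dz": 0,"claw": 87},
    {"ax": 0,"ay": 0,"az": 0,"dx": 38,"dy": -12,"dz": 0,"claw": 87},
    {"ax": 0,"ay": 0,"az": 0,"dx": 38,"dy": -12,"dz": 0,"claw": 87},
    {"ax": 0,"ay": 0,"az": 0,"dx": 38,"dy": -12,"dz": 0,"claw": 87},
    {"ax": 0,"ay": 0,"az": 0,"dx": 38,"dy": -12,"dz": 0,"claw": 87},
    {"ax": 0,"ay": 0,"az": 0,"dx": 38,"dy": -12,"dz": 0,"claw": 87},
    {"ax": 0,"ay": 0,"az": 0,"dx": 38,"dy": -12,"dz": 0,"claw": 87},
    {"ax": 0,"ay": 0,"az": 0,"dx": 38,"dy": -12,"dz": 0,"claw": 87},
    {"ax": 0,"ay": 0,"az": 0,"dx": 40,"dy": -8,"dz": 0,"claw": 87},
    {"ax": 0,"ay": 0,"az": 0,"dx": 40,"dy": -8,"dz": 0,"claw": 87},
    {"ax": 0,"ay": 0,"az": 0,"dx": 40,"dy": -8,"dz": 0,"claw": 87},
    {"ax": 0,"ay": 0,"az": 0,"dx": 40,"dy": -8,"dz": 0,"claw": 87},
    {"ax": 0,"ay": 0,"az": 0,"dx": 40,"dy": -8,"dz": 0,"claw": 87},
    {"ax": 0,"ay": 0,"az": 0,"dx": 30,"dy": -20,"dz": 0,"claw": 87},
    {"ax": 0,"ay": 0,"az": 0,"dx": 30,"dy": -20,"dz": 0,"claw": 87},
    {"ax": 0,"ay": 0,"az": 0,"dx": 30,"dy": -20,"dz": 0,"claw": 87},
    {"ax": 0,"ay": 0,"az": 0,"dx": 0,"dy": 0,"dz": 0,"claw": 87},
    {"ax": 0,"ay": 0,"az": 0,"dx": 0,"dy": 0,"dz": 0,"claw": 87}
  ]
}}

```text
time_s: 3.15
tcp_pos: [0.4569, -0.0926, 0.2361]
ee_rot: [[-0.001, -1.0, -0.001], [-1.0, 0.001, 0.0], [-0.0, 0.001, -1.0]]
wrist_force: [0.1, 0.0, 0.3]
gripper_width: 0.997
gripper_force: 0.0
```

```bash
cat > m.py <<'E'
import sys
from h import *
tag=sys.argv[1]; c=grab("wrist",tag); P=pts(c); hsv=cv2.cvtColor(c["frame"],cv2.COLOR_BGR2HSV)
print(sense()["tcp_pos"])
m=cv2.inRange(hsv,(20,120,60),(35,255,255)); k,L,S,C=cv2.connectedComponentsWithStats(m)
for i in range(1,k):
    if S[i,4]<200: continue
    q=P[L==i]; q=q[np.isfinite(q[:,0])]; h=np.median(q[q[:,2]>np.percentile(q[:,2],60)][:,2])
    cn=max(cv2.findContours((L==i).astype(np.uint8),0,1)[0],key=len); hull=cv2.convexHull(cn)
    r=np.array([ray(c,*p[0],.06)[:2] for p in hull]).astype(np.float32)
    print("Y",C[i].round(),S[i,4],"h",h.round(4),"bbox mid",((r.min(0)+r.max(0))/2).round(4),np.ptp(r,axis=0).round(4),cv2.minEnclosingCircle(r))
g=c["frame"].max(2); m=(g<60)&(P[...,2]>.04)&(P[...,2]<.1)&(abs(P[...,0]-.5)<.04)&(abs(P[...,1]+.2)<.045)
q=P[m]
if len(q): print("pad",len(q),q.mean(0).round(4),np.percentile(q,2,axis=0).round(4),np.percentile(q,98,axis=0).round(4))
E
python3 m.py w1
```

```text
[ 0.45662175 -0.09203008  0.23627157]
Y [13. 87.] 1482 h 0.0636 bbox mid [ 0.7255 -0.1983] [0.037  0.0557] ((0.7344577312469482, -0.1978444755077362), 0.029077205806970596)
Y [235. 116.] 2543 h 0.0638 bbox mid [ 0.5038 -0.1666] [0.0587 0.0532] ((0.5038836002349854, -0.16959817707538605), 0.02995613031089306)
Y [111. 294.] 614 h 0.3137 bbox mid [0.6599 0.0405] [0.0414 0.0741] ((0.6590940952301025, 0.04052932560443878), 0.03940117731690407)
Y [452. 295.] 546 h 0.3139 bbox mid [0.2541 0.0417] [0.0408 0.0728] ((0.2527051568031311, 0.041714269667863846), 0.039000511169433594)
Y [422. 342.] 3725 h 0.3229 bbox mid [0.2939 0.1087] [0.387  0.0281] ((0.29393503069877625, 0.11462216079235077), 0.19370849430561066)
pad 1423 [ 0.4994 -0.2072  0.0836] [ 0.4846 -0.2244  0.0782] [ 0.5148 -0.1899  0.0879]
```

View pics/w1.png

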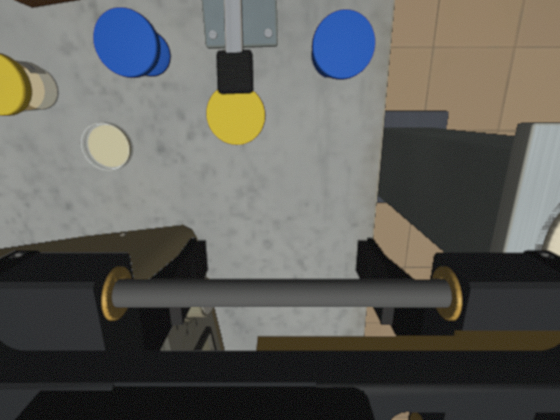

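The wrist view shows the cup lid at (235,116), the black pad at (235,72), the blue cups at (127,42) and (343,44), the dish at (107,146), the worktop front edge near column 380 and the centrifuge at lower left. Next I check how close the centrifuge corner is.

Run:
```python
from h import *
for t in("w1","s0"):
    P=pts(load(t)); q=P[(P[...,2]>.08)&(P[...,2]<.265)&(P[...,0]>.4)&(P[...,0]<.9)&(P[...,1]>-.12)&(P[...,1]<.3)]
    for lo,hi in((-.12,-.08),(-.08,-.04),(-.04,0),(0,.05),(.05,.1)):
        s=q[(q[:,1]>=lo)&(q[:,1]<hi)]
        if len(s): i=s[:,0].argmin(); print(t,lo,len(s),s[i].round(3),np.percentile(s[:,0],2).round(3))
c=load("w1")
print([ray(c,380,v,0).round(3) for v in(100,200)])
```

```text
w1 -0.12 2659 [ 0.4   -0.103  0.264] 0.404
w1 -0.04 1053 [ 0.577 -0.02   0.081] 0.579
w1 0 388 [0.538 0.046 0.083] 0.539
w1 0.05 704 [0.541 0.051 0.085] 0.551
s0 -0.08 16 [ 0.582 -0.041  0.219] 0.583
s0 -0.04 2960 [ 0.566 -0.001  0.213] 0.571
s0 0 1951 [0.536 0.038 0.081] 0.543
s0 0.05 1298 [0.548 0.1   0.221] 0.552
[array([ 0.339, -0.186,  0.   ]), array([ 0.328, -0.062,  0.   ])]
```

Emit:
{"api": "play_rows", "payload": {
  "steps": [
    {"ax": 0,"ay": 0,"az": 0,"dx": 25.7,"dy": -15.7,"dz": 0,"claw": 87},
    {"ax": 0,"ay": 0,"az": 0,"dx": 25.7,"dy": -15.7,"dz": 0,"claw": 87},
    {"ax": 0,"ay": 0,"az": 0,"dx": 25.6,"dy": -15.6,"dz": 0,"claw": 87},
    {"ax": 0,"ay": 0,"az": 0,"dx": 0,"dy": 0,"dz": 30,"claw": 87},
    {"ax": 0,"ay": 0,"az": 0,"dx": 0,"dy": 0,"dz": 30,"claw": 87},
    {"ax": 0,"ay": 0,"az": 0,"dx": 0,"dy": 0,"dz": 30,"claw": 87},
    {"ax": 0,"ay": 0,"az": 0,"dx": 0,"dy": 0,"dz": 30,"claw": 87},
    {"ax": 0,"ay": 0,"az": 0,"dx": 0,"dy": 0,"dz": 0,"claw": 87},
    {"ax": 0,"ay": 0,"az": 0,"dx": 0,"dy": 0,"dz": 0,"claw": 87},
    {"ax": 0,"ay": 0,"az": 0,"dx": 0,"dy": 0,"dz": 0,"claw": 87}
  ]
}}

```text
time_s: 4.2
tcp_pos: [0.5054, -0.1687, 0.1186]
ee_rot: [[0.001, -1.0, 0.004], [-1.0, -0.001, -0.001], [0.001, -0.004, -1.0]]
wrist_force: [0.3, 1.5, 1.5]
gripper_width: 1.0
gripper_force: 0.0
```

```bash
python3 m.py w2|head -4
```

```text
[ 0.50534055 -0.16875176  0.11863013]
Y [283. 231.] 4033 h 0.0636 bbox mid [ 0.5036 -0.1675] [0.0591 0.0567] ((0.5040168762207031, -0.16956350207328796), 0.030465872958302498)
Y [111. 294.] 595 h 0.1966 bbox mid [ 0.6356 -0.1112] [0.0264 0.0467] ((0.6348897218704224, -0.11118336021900177), 0.025305388495326042)
Y [455. 298.] 433 h 0.1963 bbox mid [ 0.3724 -0.1123] [0.0178 0.0463] ((0.37405675649642944, -0.11226610839366913), 0.024339521303772926)
```

View pics/w2.png

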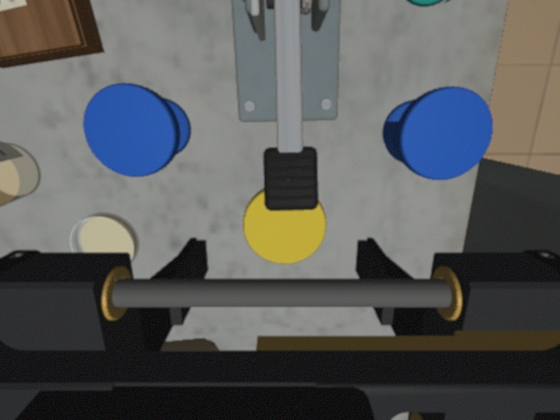

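The lid at (285,227) is centred between the fingers, and the pad at (291,178) overhangs it. I'll descend and grip.

Emit:
{"api": "play_rows", "payload": {
  "steps": [
    {"ax": 0,"ay": 0,"az": 0,"dx": 0,"dy": 1,"dz": 20,"claw": 87},
    {"ax": 0,"ay": 0,"az": 0,"dx": 0,"dy": 0,"dz": 20,"claw": 87},
    {"ax": 0,"ay": 0,"az": 0,"dx": 0,"dy": 0,"dz": 15,"claw": 87},
    {"ax": 0,"ay": 0,"az": 0,"dx": 0,"dy": 0,"dz": 14,"claw": 87},
    {"ax": 0,"ay": 0,"az": 0,"dx": 0,"dy": 0,"dz": 0,"claw": 87},
    {"ax": 0,"ay": 0,"az": 0,"dx": 0,"dy": 0,"dz": 0,"claw": 70},
    {"ax": 0,"ay": 0,"az": 0,"dx": 0,"dy": 0,"dz": 0,"claw": 60},
    {"ax": 0,"ay": 0,"az": 0,"dx": 0,"dy": 0,"dz": 0,"claw": 50},
    {"ax": 0,"ay": 0,"az": 0,"dx": 0,"dy": 0,"dz": 0,"claw": 50},
    {"ax": 0,"ay": 0,"az": 0,"dx": 0,"dy": 0,"dz": 0,"claw": 50},
    {"ax": 0,"ay": 0,"az": 0,"dx": 0,"dy": 0,"dz": 0,"claw": 50},
    {"ax": 0,"ay": 0,"az": 0,"dx": 0,"dy": 0,"dz": 0,"claw": 50}
  ]
}}

```text
time_s: 5.45
tcp_pos: [0.5035, -0.1691, 0.0481]
ee_rot: [[-0.0, -1.0, 0.001], [-1.0, 0.0, -0.0], [0.0, -0.001, -1.0]]
wrist_force: [-0.1, 1.0, 5.2]
gripper_width: 0.669
gripper_force: 29.9
```

Emit:
{"api": "play_rows", "payload": {
  "steps": [
    {"ax": 0,"ay": 0,"az": 0,"dx": 0,"dy": 0,"dz": -3,"claw": 50},
    {"ax": 0,"ay": 0,"az": 0,"dx": 0,"dy": 0,"dz": -3,"claw": 50},
    {"ax": 0,"ay": 0,"az": 0,"dx": 0,"dy": 0,"dz": 0,"claw": 50},
    {"ax": 0,"ay": 0,"az": 0,"dx": -10,"dy": 0,"dz": 0,"claw": 50},
    {"ax": 0,"ay": 0,"az": 0,"dx": -15,"dy": 0,"dz": 0,"claw": 50},
    {"ax": 0,"ay": 0,"az": 0,"dx": -15,"dy": 0,"dz": 0,"claw": 50},
    {"ax": 0,"ay": 0,"az": 0,"dx": -15,"dy": 0,"dz": 0,"claw": 50},
    {"ax": 0,"ay": 0,"az": 0,"dx": 0,"dy": 0,"dz": 0,"claw": 50}
  ]
}}

```text
time_s: 6.25
tcp_pos: [0.5029, -0.1119, 0.0535]
ee_rot: [[0.002, -1.0, -0.0], [-1.0, -0.002, 0.0], [-0.0, 0.0, -1.0]]
wrist_force: [1.2, 0.9, 0.1]
gripper_width: 0.671
gripper_force: 30.0
```

```bash
python3 m.py w3|sed -n '1,2p;$p'
```

```text
[ 0.50298992 -0.11256098  0.05353499]
Y [282. 252.] 6342 h 0.0689 bbox mid [ 0.503  -0.1251] [0.0636 0.0362] ((0.5029860138893127, -0.11128409206867218), 0.03205731511116028)
pad 9474 [ 0.5001 -0.2074  0.0834] [ 0.4846 -0.225   0.0779] [ 0.5157 -0.1899  0.0879]
```

View pics/w3.png

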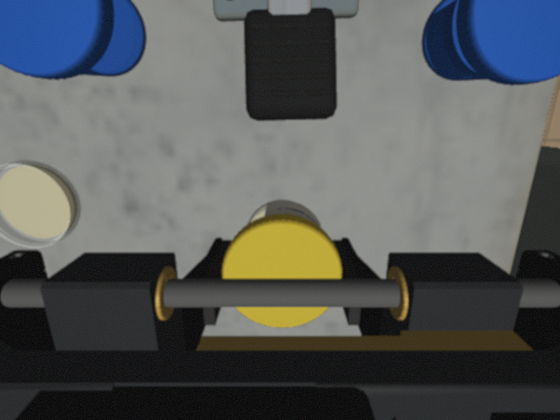

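The cup is free of the lever: its lid is at (282,270), the pad at (291,65), and the lever has not moved. I'll carry the cup aside and set it down.

Emit:
{"api": "play_rows", "payload": {
  "steps": [
    {"ax": 0,"ay": 0,"az": 0,"dx": -5,"dy": 15,"dz": -5,"claw": 50},
    {"ax": 0,"ay": 0,"az": 0,"dx": -5,"dy": 20,"dz": -5,"claw": 50},
    {"ax": 0,"ay": 0,"az": 0,"dx": -10,"dy": 20,"dz": -5,"claw": 50},
    {"ax": 0,"ay": 0,"az": 0,"dx": -20,"dy": 15,"dz": 0,"claw": 50},
    {"ax": 0,"ay": 0,"az": 0,"dx": -20,"dy": 0,"dz": 0,"claw": 50},
    {"ax": 0,"ay": 0,"az": 0,"dx": -15,"dy": 0,"dz": 0,"claw": 50},
    {"ax": 0,"ay": 0,"az": 0,"dx": -5,"dy": 0,"dz": 5,"claw": 50},
    {"ax": 0,"ay": 0,"az": 0,"dx": 0,"dy": 0,"dz": 5,"claw": 50},
    {"ax": 0,"ay": 0,"az": 0,"dx": 0,"dy": 0,"dz": 4,"claw": 50},
    {"ax": 0,"ay": 0,"az": 0,"dx": 0,"dy": 0,"dz": 3,"claw": 50},
    {"ax": 0,"ay": 0,"az": 0,"dx": 0,"dy": 0,"dz": 2,"claw": 50},
    {"ax": 0,"ay": 0,"az": 0,"dx": 0,"dy": 0,"dz": 0,"claw": 50},
    {"ax": 0,"ay": 0,"az": 0,"dx": 0,"dy": 0,"dz": 0,"claw": 50}
  ]
}}

```text
time_s: 7.6
tcp_pos: [0.4332, -0.0342, 0.0495]
ee_rot: [[-0.001, -1.0, -0.0], [-1.0, 0.001, -0.0], [0.0, 0.0, -1.0]]
wrist_force: [-0.3, -0.2, -0.7]
gripper_width: 0.67
gripper_force: 30.0
```

Emit:
{"api": "play_rows", "payload": {
  "steps": [
    {"ax": 0,"ay": 0,"az": 0,"dx": 0,"dy": 0,"dz": 1.2,"claw": 50},
    {"ax": 0,"ay": 0,"az": 0,"dx": 0,"dy": 0,"dz": 0,"claw": 50},
    {"ax": 0,"ay": 0,"az": 0,"dx": 0,"dy": 0,"dz": 0,"claw": 60},
    {"ax": 0,"ay": 0,"az": 0,"dx": 0,"dy": 0,"dz": 0,"claw": 66},
    {"ax": 0,"ay": 0,"az": 0,"dx": 0,"dy": 0,"dz": 0,"claw": 75},
    {"ax": 0,"ay": 0,"az": 0,"dx": 0,"dy": 0,"dz": 0,"claw": 87},
    {"ax": 0,"ay": 0,"az": 0,"dx": 0,"dy": 0,"dz": 0,"claw": 87},
    {"ax": 0,"ay": 0,"az": 0,"dx": 0,"dy": 0,"dz": -20,"claw": 87},
    {"ax": 0,"ay": 0,"az": 0,"dx": 0,"dy": 0,"dz": -30,"claw": 87},
    {"ax": 0,"ay": 0,"az": 0,"dx": 0,"dy": 0,"dz": -30,"claw": 87},
    {"ax": 0,"ay": 0,"az": 0,"dx": 0,"dy": 0,"dz": -20,"claw": 87},
    {"ax": 0,"ay": 0,"az": 0,"dx": 0,"dy": 0,"dz": 0,"claw": 87}
  ]
}}

```text
time_s: 8.8
tcp_pos: [0.435, -0.0336, 0.1512]
ee_rot: [[0.0, -1.0, 0.007], [-1.0, -0.0, 0.001], [-0.001, -0.007, -1.0]]
wrist_force: [-0.2, -0.3, -0.4]
gripper_width: 1.002
gripper_force: 0.0
```

```bash
python3 m.py w4|sed -n '1,3p;$p'
```

```text
[ 0.4337727  -0.03376681  0.14950313]
Y [284. 210.] 3984 h 0.0636 bbox mid [ 0.4334 -0.0344] [0.059  0.0609] ((0.43375176191329956, -0.034586671739816666), 0.030814947560429573)
Y [111. 294.] 591 h 0.2291 bbox mid [0.5867 0.0458] [0.0307 0.0542] ((0.5857046842575073, 0.04576942324638367), 0.029075862839818)
Y [422. 342.] 3595 h 0.2377 bbox mid [0.3162 0.0938] [0.2843 0.0224] ((0.3162184953689575, 0.09937132894992828), 0.14235436916351318)
```

The cup stands upright at (0.433, -0.034), about 125 mm clear of the lever. Next I close the fingers and move over the pad.

Emit:
{"api": "play_rows", "payload": {
  "steps": [
    {"ax": 0,"ay": 0,"az": 0,"dx": 20,"dy": 0,"dz": 0,"claw": 60},
    {"ax": 0,"ay": 0,"az": 0,"dx": 30,"dy": 0,"dz": 0,"claw": 30},
    {"ax": 0,"ay": 0,"az": 0,"dx": 30,"dy": -10,"dz": 0,"claw": 0},
    {"ax": 0,"ay": 0,"az": 0,"dx": 30,"dy": -20,"dz": 0,"claw": 0},
    {"ax": 0,"ay": 0,"az": 0,"dx": 30,"dy": -20,"dz": 0,"claw": 0},
    {"ax": 0,"ay": 0,"az": 0,"dx": 30,"dy": -16,"dz": 0,"claw": 0},
    {"ax": 0,"ay": 0,"az": 0,"dx": 0,"dy": 0,"dz": 15,"claw": 0},
    {"ax": 0,"ay": 0,"az": 0,"dx": 0,"dy": 0,"dz": 15,"claw": 0},
    {"ax": 0,"ay": 0,"az": 0,"dx": 0,"dy": 0,"dz": 10,"claw": 0},
    {"ax": 0,"ay": 0,"az": 0,"dx": 0,"dy": 0,"dz": 0,"claw": 0},
    {"ax": 0,"ay": 0,"az": 0,"dx": 0,"dy": 0,"dz": 0,"claw": 0},
    {"ax": 0,"ay": 0,"az": 0,"dx": 0,"dy": 0,"dz": 0,"claw": 0}
  ]
}}

```text
time_s: 10.05
tcp_pos: [0.4995, -0.2039, 0.1089]
ee_rot: [[0.0, -1.0, 0.001], [-1.0, -0.0, -0.0], [0.0, -0.001, -1.0]]
wrist_force: [0.8, -0.1, 0.3]
gripper_width: 0.033
gripper_force: 0.0
```

```bash
python3 m.py w5|tail -1
```

```text
pad 1877 [ 0.5002 -0.215   0.0823] [ 0.4844 -0.2265  0.077 ] [ 0.5155 -0.1976  0.0982]
```

View pics/w5.png

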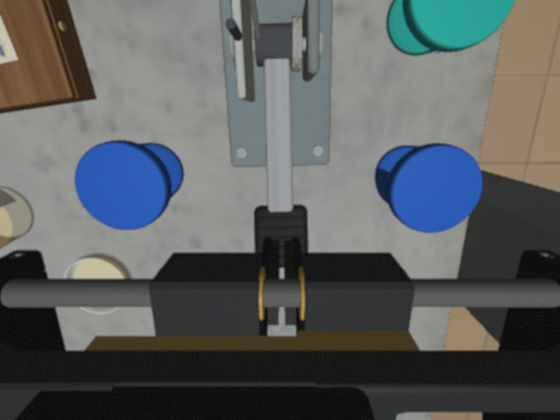

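The fingers are centred over the pad at (281,230). I'll press in small steps and check the force and pointer.

Emit:
{"api": "play_rows", "payload": {
  "steps": [
    {"ax": 0,"ay": 0,"az": 0,"dx": 0,"dy": 0,"dz": 5,"claw": 0},
    {"ax": 0,"ay": 0,"az": 0,"dx": 0,"dy": 0,"dz": 5,"claw": 0},
    {"ax": 0,"ay": 0,"az": 0,"dx": 0,"dy": 0,"dz": 5,"claw": 0},
    {"ax": 0,"ay": 0,"az": 0,"dx": 0,"dy": 0,"dz": 5,"claw": 0},
    {"ax": 0,"ay": 0,"az": 0,"dx": 0,"dy": 0,"dz": 5,"claw": 0},
    {"ax": 0,"ay": 0,"az": 0,"dx": 0,"dy": 0,"dz": 5,"claw": 0},
    {"ax": 0,"ay": 0,"az": 0,"dx": 0,"dy": 0,"dz": 5,"claw": 0},
    {"ax": 0,"ay": 0,"az": 0,"dx": 0,"dy": 0,"dz": 4,"claw": 0},
    {"ax": 0,"ay": 0,"az": 0,"dx": 0,"dy": 0,"dz": 3,"claw": 0},
    {"ax": 0,"ay": 0,"az": 0,"dx": 0,"dy": 0,"dz": 0,"claw": 0},
    {"ax": 0,"ay": 0,"az": 0,"dx": 0,"dy": 0,"dz": 0,"claw": 0},
    {"ax": 0,"ay": 0,"az": 0,"dx": 0,"dy": 0,"dz": 0,"claw": 0}
  ]
}}

```text
time_s: 11.3
tcp_pos: [0.4994, -0.2034, 0.0667]
ee_rot: [[-0.0, -1.0, 0.001], [-1.0, 0.0, 0.001], [-0.001, -0.001, -1.0]]
wrist_force: [-0.4, 5.3, 7.8]
gripper_width: 0.004
gripper_force: 3.6
```

Run:
```python
from h import *
w=grab("wrist","w6");a=grab("scene","s6");b=grab("side","d6")
f=lambda i,r:cv2.resize(i[r],(400,300),interpolation=cv2.INTER_CUBIC)
cv2.imwrite("pics/m6.png",np.vstack([np.hstack([f(w["frame"],np.s_[0:150,180:380]),f(a["frame"],np.s_[265:355,280:400])]),np.hstack([f(b["frame"],np.s_[165:240,270:370]),f(a["frame"],np.s_[150:390,150:470])])]))
P=pts(w); g=w["frame"]
for lo,hi in((-.26,-.24),(-.28,-.26),(-.30,-.28)):
    q=P[(P[...,1]>lo)&(P[...,1]<hi)&(abs(P[...,0]-.501)<.004)&(P[...,2]>.03)]; print(lo,len(q),np.median(q,axis=0) if len(q) else 0)
print(sense()["tcp_pos"],sense()["wrist_force"])
```

```text
-0.26 641 [ 0.50140687 -0.24842321  0.05261678]
-0.28 607 [ 0.50080746 -0.27073418  0.05214651]
-0.3 662 [ 0.5009922  -0.29016985  0.0517644 ]
[ 0.49944799 -0.20340814  0.066711  ] [-0.33070479  5.09320174  6.90167862]
```

View pics/m6.png

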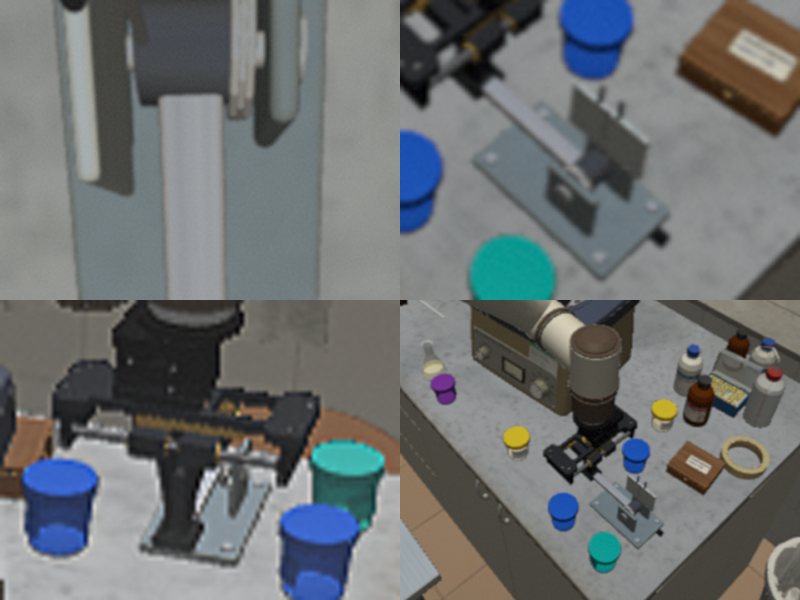

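The lever is nearly level (slope about 0.02 rad), the cup stands clear at bottom right (517,440), and nothing else has moved. About 2.3 mm more press is needed.

Emit:
{"api": "play_rows", "payload": {
  "steps": [
    {"ax": 0,"ay": 0,"az": 0,"dx": 0,"dy": 0,"dz": 1.2,"claw": 0},
    {"ax": 0,"ay": 0,"az": 0,"dx": 0,"dy": 0,"dz": 1.1,"claw": 0},
    {"ax": 0,"ay": 0,"az": 0,"dx": 0,"dy": 0,"dz": 0,"claw": 0},
    {"ax": 0,"ay": 0,"az": 0,"dx": 0,"dy": 0,"dz": 0,"claw": 0},
    {"ax": 0,"ay": 0,"az": 0,"dx": 0,"dy": 0,"dz": 0,"claw": 0}
  ]
}}

```text
time_s: 11.95
tcp_pos: [0.4994, -0.2033, 0.0645]
ee_rot: [[-0.0, -1.0, 0.001], [-1.0, 0.0, 0.001], [-0.001, -0.001, -1.0]]
wrist_force: [-1.1, 6.6, 8.1]
gripper_width: 0.002
gripper_force: 4.0
```

Run:
```python
from h import *
for t in("w5","w6","w7"):
    w=grab("wrist","w7") if t=="w7" else load(t)
    P=pts(w); q=P[(P[...,1]>-.30)&(P[...,1]<-.235)&(abs(P[...,0]-.501)<.004)&(P[...,2]>.03)]
    print(t,len(q),np.polyfit(q[:,1],q[:,2],1))
a=grab("scene","s7");A=load("s0")
for c in(A,a):
    hsv=cv2.cvtColor(c["frame"],cv2.COLOR_BGR2HSV)
    for lo,hi in(((20,120,80),(35,255,255)),((108,150,50),(125,255,255)),((78,120,50),(95,255,255))):
        k,L,S,C=cv2.connectedComponentsWithStats(cv2.inRange(hsv,lo,hi)); print([C[i].round(1).tolist() for i in range(1,k) if S[i,4]>80])
cv2.imwrite("pics/p7.png",cv2.resize(a["frame"][280:340,315:375],(600,600),interpolation=cv2.INTER_CUBIC))
s=sense();print(s["tcp_pos"],s["wrist_force"],s["gripper_force"],s["time_s"])
```

```text
w5 1850 [1.57875088 0.50411057]
w6 2475 [1.07603854 0.35356539]
w7 2487 [1.03288598 0.3407052 ]
[[95.6, 110.1], [361.0, 237.6], [292.4, 274.8]]
[[338.0, 273.5], [280.2, 318.3]]
[[312.9, 350.6]]
[[361.0, 237.6], [242.8, 259.6]]
[[338.0, 273.5], [280.2, 318.2]]
[[312.9, 350.6]]
[ 0.49942499 -0.20331023  0.06451719] [-0.57403785  5.50385616  8.17792766] 4.025515114990412 12.05
```

View pics/p7.png

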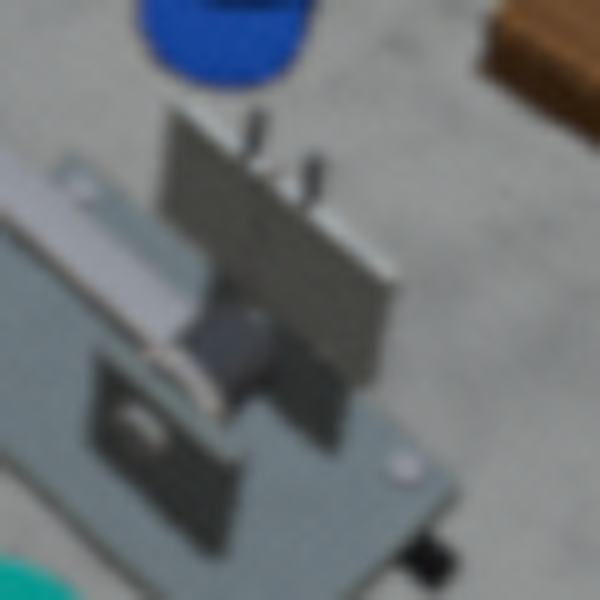

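The two pegs are at (255,130) and (312,175). The pointer in front of them is too thin to make out at this scale. I'll check the lever slope again without the outliers and hand in if it is level.

Run:
```python
from h import *
for t in("w2","w6","w7"):
    P=pts(load(t)); q=P[(P[...,1]>-.30)&(P[...,1]<-.24)&(abs(P[...,0]-.501)<.004)&(P[...,2]>.03)&(P[...,2]<.085)]
    f=np.polyfit(q[:,1],q[:,2],1); print(t,f)
if abs(f[0])<.03: print(finish_job())
```

```text
w2 [0.27833535 0.14140222]
w6 [0.01767311 0.05689214]
w7 [0.00209995 0.05177581]
the job is handed in; nothing more can be done
None
```

The job is handed in: the cup stands upright about 125 mm clear of the lever, and the fingers hold the lever level (measured slope 0.002 rad, about 8 N on the pad); the pointer was too thin to make out between the pegs, so I judged it by that slope.

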